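Shut down the lab bench at the interlocked service levers

ROBOT

A 7-joint arm with a two-finger parallel gripper is mounted at the origin on the work surface. World frame = base frame: x ahead of the robot, y to its left, z up, the work surface at z = 0. Lengths are in m, angles in rad, forces in N, time in s.
With the tool pointing down it reaches from about 0.4 to 0.85 m from the base axis. Payload 10.4 kg.
Tool frame: the origin (TCP) lies at the very end of the fingers, on their centre line; the grasp point (between the pads) lies 19 mm behind it (r.pinch_z is the distance from the TCP to the grasp point, in m); z points along the fingers, y is the line along which they close (so a half turn about z gives the same grasp; the last joint's range is limited). The gripper opens to 87 mm and grips with 3 to 60 N. Pads are 19 mm wide; open, the fingers measure 117 mm over their backs; the gripper's body (75 mm by 190 mm) begins 51 mm behind the grasp point.
Start: joints at [-1.345, 0.332, -0.065, 1.46, 0.022, 1.35, -0.088], TCP at [0.154, 0.606, 0.223] pointing down, gripper open.
Joint ranges: [-2.6, 2.6], [-0.5, 2.12], [-1.47, 1.34], [0.16, 2.42], [-1.27, 4.41], [0.06, 2.06], [-2.6, 2.6]. Speed limits (rad/s): [2.22, 2.22, 2.79, 2.79, 3.14, 3.14, 3.14].

INTERFACE

Orientations are given as a unit quaternion [x, y, z, w].
In Python, from bench import sensors, vision, r gives the robot as it stands.
- The arm moves only by the shell command python3 -m crank 'ROWS' [OPENING] [FORCE]. ROWS is JSON, a list of rows, each a list of 2 entries, a list of its own where there are three numbers: the shift along the tool's x, y, z normalised to -1 to 1, where 1 is 3 cm, then the turn about the tool's z normalised to -1 to 1, where 1 is 8 degrees. A call has 1 to 12 rows; each row shifts and turns the commanded pose from where the row before left it, along the tool's axes as they then stand; what a row does not reach is not made up. A row lasts 1/8 s, in which the tool goes at most 62.5 mm and 10.7 degrees, less where a joint would pass 70% of its speed; a pose out of reach is approached as far as the arm can. A call with a number of a shift or a turn outside -1 to 1 is refused whole. A call with a gripper value outside its range is refused whole. OPENING is the opening, from 0 (shut) to 1 (fully open), set as the call begins (- or left out, the last holds). The fingers move at their own pace and stop on an object; FORCE is the grip in N (left out, the last holds). Time passes only in rows, so rows that do not move let the fingers close. It gives the time, the measured TCP pose, the force, the opening and the grip force at its end, in the units of the state.
- sensors.read_state(): the state, without advancing time (a new reading comes with each control period).
- vision.camera(name): name is "scene" or "top" or "wrist"; returns the picture (480x640x3 uint8, red, green, blue); there is no depth.
- vision.camera_model(name): a dict with "vertical_fov" (degrees; the focal length in pixels is half the picture's height over the tangent of half this angle, whatever the lens; pixels are square), "cx", "cy" (the principal point, pixels), "camera_from_world" (4x4, takes a point from world to camera coordinates); the wrist camera has in their place "hand_eye" (4x4, takes a point from camera to tool coordinates, whose origin is the TCP and whose axes are the flange's). Camera axes: x right, y down, z forward; pixel columns grow to the right and rows downward; lengths in m; the calibration is good to about 2 mm. A picture is of the moment at which its call begins: read the wrist's pose just before it. camera_model takes no time and is no camera call.
- r.close_job(): hands the job in; it is judged then, once.
The state is a dict: "time": time; "joint_positions": joint angles; "joint_vel": joint speeds; "joint_torque": joint torques, N m; "ee_pos": TCP position; "eef_rot": TCP orientation; "ft_force": force on the tool from outside, world axes, zero at the start; "torque": the same for the moment, N m; "width": finger opening in m; "grip_force": force on a finger pad.
Only numpy, scipy, OpenCV 4.12 (cv2) and the standard library are available. Lean on these libraries where they do the work, as an engineer would, in place of code of your own. Each camera call takes 0.05 s, during which the arm holds its last target. There are 200 camera calls.

TASK

The lesson is over: shut off this bench by throwing all three service levers on the white box over to the side away from the robot, each fully home. They are interlocked and only move in one hidden order, so feel which lever is free: if one stops early, do not force it (no more than about 15 N), leave it and try another. Leave the beaker, calculator and paper roll alone.

Things in the scene. Friction and masses are not known exactly. Their poses are not given: they have to be found in the camera images.
- box: White steel bench service box fixed to the bench, 130 (x) x 360 (y) x 100 mm high, three levers on top. Origin: centre of its underside; x points the way the levers are thrown (away from the robot), y left along the row, z up. Levers 1, 2, 3 at y = +100, 0, -100 mm; hinge axes along y, at x = 0, 90 mm above the bench. A hidden interlock fixes their order, which varies and shows nowhere.
- lever_1 (a joint): Yellow lever, left (+y of the box). rad: 0 = on, leaning 0.5 rad from upright to the robot (box -x); 1.0 = off, at its end stop, leaning 0.5 rad away. Stays where left. Free: 2 to 4 N at the grip all the way. Blocked: free to about 0.2 rad, then a springy stop, 1 to 1.5 N more per mm at the grip; push no more than 15 N. Past about 0.9 it frees the next lever in the order.
- lever_2 (a joint): Green lever, middle. rad: 0 = on, leaning 0.5 rad from upright to the robot (box -x); 1.0 = off, at its end stop, leaning 0.5 rad away. Stays where left. Free: 2 to 4 N at the grip all the way. Blocked: free to about 0.2 rad, then a springy stop, 1 to 1.5 N more per mm at the grip; push no more than 15 N. Past about 0.9 it frees the next lever in the order.
- lever_3 (a joint): Blue lever, right (-y of the box). rad: 0 = on, leaning 0.5 rad from upright to the robot (box -x); 1.0 = off, at its end stop, leaning 0.5 rad away. Stays where left. Free: 2 to 4 N at the grip all the way. Blocked: free to about 0.2 rad, then a springy stop, 1 to 1.5 N more per mm at the grip; push no more than 15 N. Past about 0.9 it frees the next lever in the order.
- grip_1 (a point): Centre of the yellow lever's plastic grip, on the lever's axis 100 mm from the hinge. The grip is round, 24 mm in diameter, and reaches from 70 to 130 mm from the hinge (end 130 mm = top of the lever); below it is a 10 mm steel stem. The axes turn with the lever.
- grip_2 (a point): Centre of the green lever's plastic grip, on the lever's axis 100 mm from the hinge. The grip is round, 24 mm in diameter, and reaches from 70 to 130 mm from the hinge (end 130 mm = top of the lever); below it is a 10 mm steel stem. The axes turn with the lever.
- grip_3 (a point): Centre of the blue lever's plastic grip, on the lever's axis 100 mm from the hinge. The grip is round, 24 mm in diameter, and reaches from 70 to 130 mm from the hinge (end 130 mm = top of the lever); below it is a 10 mm steel stem. The axes turn with the lever.
- tab_1: Locking tab of the yellow lever, an 8 mm steel ball out of sight inside the box, carried on a stiff spring by the lever's lower end, 45 mm below the hinge; the interlock presses on it when the lever is blocked. Not handled. 15 N at the middle of the grip gives about 28 N here.
- tab_2: Locking tab of the green lever, an 8 mm steel ball out of sight inside the box, carried on a stiff spring by the lever's lower end, 45 mm below the hinge; the interlock presses on it when the lever is blocked. Not handled. 15 N at the middle of the grip gives about 28 N here.
- tab_3: Locking tab of the blue lever, an 8 mm steel ball out of sight inside the box, carried on a stiff spring by the lever's lower end, 45 mm below the hinge; the interlock presses on it when the lever is blocked. Not handled. 15 N at the middle of the grip gives about 28 N here.
- beaker: Glass beaker, 72 mm across, 95 mm high, loose on the bench beside the box; leave alone. Origin at the centre of its underside.
- calculator: Black pocket calculator, 78 x 155 x 14 mm, loose on the bench beyond the box; leave alone. Origin at the centre of its underside.
- roll: Roll of white paper standing on end, 110 mm across, 190 mm high, loose beside the box; leave alone. Origin at the centre of its underside.

How it is judged:
On the way, in this order (a step that is already met when the one before it is completed fails the run):
1. a first lever is fully home (value of joint any of lever_1, lever_2, lever_3 above 0.93 rad), for 0.1 s.
2. a second lever is fully home, the first still so ((value of joint each of lever_1, lever_2 above 0.93 rad or value of joint each of lever_1, lever_3 above 0.93 rad or value of joint each of lever_2, lever_3 above 0.93 rad)), for 0.1 s.
3. all three are fully home (value of joint each of lever_1, lever_2, lever_3 above 0.93 rad), for 0.1 s.
At the end, for the whole second after the job is handed in: All three levers stand still, fully home on the side away from the robot (each above 0.93 rad of 1.0), none ever forced against the interlock, and beaker, calculator and paper roll within 15 mm of where they were (all of step 3 and velocity of joint each of lever_1, lever_2, lever_3 below 0.05 rad/s); the robot touches nothing.
It fails at once if the blocked yellow lever is forced: more than 45 N on its locking tab (about 17 N at the top of the grip, 22 N at its middle) (contact force between tab_1 and anything else above 45 N).
It fails at once if the blocked green lever is forced: more than 45 N on its locking tab (about 17 N at the top of the grip, 22 N at its middle) (contact force between tab_2 and anything else above 45 N).
It fails at once if the blocked blue lever is forced: more than 45 N on its locking tab (about 17 N at the top of the grip, 22 N at its middle) (contact force between tab_3 and anything else above 45 N).
It fails at once if the beaker, calculator or paper roll is disturbed (moved more than 15 mm) (distance of any of beaker, calculator, roll from where it was at the start of the episode above 0.015 m).
It also fails if it takes over 61 s, if anything falls off the work surface, if the arm or the gripper's body presses on something with over 40 N, if the wrist force passes 120 N, or if a joint passes its speed limit or range.

## Working session

There is one attempt and no reset: what is moved stays moved. The work goes in short steps, Python scripts to look and compute and a shell command to move; the robot and the scene stay as the last step left them, time stands still between calls to the robot, and variables do not carry over. Pictures are saved under pics/ and viewed, at most 10 in all, crops included, and the job is handed in when it is done.

```bash
mkdir -p pics; ls; python3 - <<'E'
from bench import sensors, vision, r
import cv2
s=sensors.read_state();print({k:s[k] for k in('time','ee_pos','eef_rot','ft_force','width')})
for n in('scene','top'):
    cv2.imwrite(f'pics/{n}0.png',vision.camera(n)[:,:,::-1]);m=vision.camera_model(n);print(n,m)
print(vision.camera_model('wrist'))
E
```

```text
pics
{'time': 0.0, 'ee_pos': array([0.15385007, 0.6053579 , 0.22175691]), 'eef_rot': array([ 1.24079932e-01,  9.92271959e-01, -7.27117644e-04, -3.77835172e-05]), 'ft_force': array([ 0.11951344, -0.17463073, -0.16556846]), 'width': 0.0870219267516261}
scene {'vertical_fov': 51.69307265577491, 'cx': 333.9206478849039, 'cy': 228.36327403125964, 'camera_from_world': array([[-0.77195952,  0.6356688 ,  0.00191822,  0.49833362],
       [ 0.54032669,  0.65775917, -0.52478561, -0.25407521],
       [-0.33485157, -0.40407678, -0.85123227,  1.74119765],
       [ 0.        ,  0.        ,  0.        ,  1.        ]])}
top {'vertical_fov': 53.554105322329626, 'cx': 316.79204597315186, 'cy': 246.6676847170899, 'camera_from_world': array([[-0.03700225, -0.99930996,  0.00323212, -0.01585506],
       [-0.97885458,  0.03559331, -0.20143691,  0.63564151],
       [ 0.20118286, -0.0106174 , -0.97949616,  1.35198798],
       [ 0.        ,  0.        ,  0.        ,  1.        ]])}
{'vertical_fov': 62.566707996375335, 'cx': 315.19255905795484, 'cy': 235.93118670659476, 'hand_eye': array([[ 9.71189392e-04, -9.70695501e-01, -2.40310841e-01,
         6.51982325e-02],
       [ 9.99998586e-01,  1.27267748e-03, -1.09938564e-03,
         1.05838165e-04],
       [ 1.37300689e-03, -2.40309433e-01,  9.70695365e-01,
        -1.62390132e-01],
       [ 0.00000000e+00,  0.00000000e+00,  0.00000000e+00,
         1.00000000e+00]])}
```

View pics/top0.png

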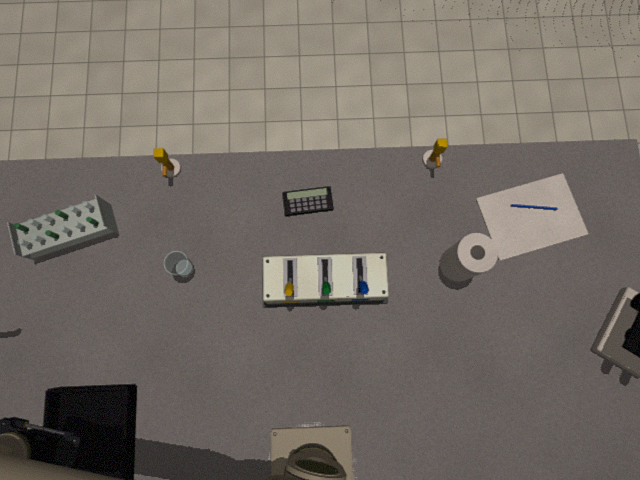

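View pics/scene0.png

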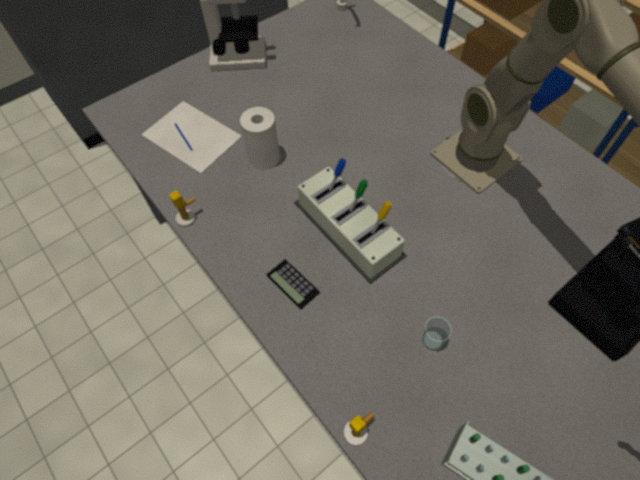

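The top view shows the box at about columns 263–388, rows 254–305, with the levers at (289,288), (325,286) and (363,287). The beaker is left at (178,265), the roll right at (477,253), and the calculator beyond at (308,201). I'll enlarge the box.

```bash
python3 - <<'E'
import cv2
a=cv2.imread('pics/top0.png')[240:315,250:400]
cv2.imwrite('pics/c1.png',cv2.resize(a,None,fx=5.3,fy=5.3,interpolation=cv2.INTER_CUBIC))
E
```

```text
(no output)
```

View pics/c1.png

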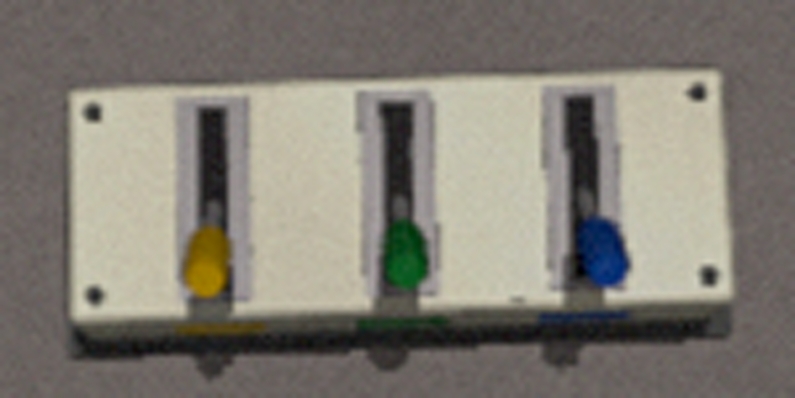

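```bash
cat > h.py <<'E'
import numpy as np
from scipy.spatial.transform import Rotation as R
from scipy.optimize import least_squares
from bench import sensors, vision, r
def proj(n,P):
    m=vision.camera_model(n);f=240/np.tan(np.radians(m['vertical_fov'])/2)
    T=np.array(m['camera_from_world']);c=np.asarray(P)@T[:3,:3].T+T[:3,3]
    return c[:,:2]/c[:,2:]*f+[m['cx'],m['cy']]
def Z(y): return R.from_euler('z',y).as_matrix()
E
python3 - <<'E'
from h import *
px=np.array([[70,91],[719,71],[731,300],[72,320]])/5.3+[250,240]
L=np.array([[65,180,100],[65,-180,100],[-65,-180,100],[-65,180,100]])/1e3
def W(p,L): return L@Z(p[2]).T+[p[0],p[1],0]
s=least_squares(lambda p:(proj('top',W(p,L))-px).ravel(),[.5,0,0])
p=s.x;print(p,s.fun.round(2))
tips=np.array([[-.13*np.sin(.5),y,.09+.13*np.cos(.5)] for y in(.1,0,-.1)])
print(((proj('top',W(p,tips))-[250,240])*5.3).round(), W(p,tips).round(3))
print('scene corners',proj('scene',W(p,L)).round())
np.save('p.npy',p)
E
```

```text
[ 0.5389214  -0.05951279 -0.00622316] [-1.06 -0.98  0.82 -0.89  1.32  0.79 -1.08  0.89]
[[205. 296.]
 [407. 290.]
 [609. 283.]] [[ 0.477  0.041  0.204]
 [ 0.477 -0.059  0.204]
 [ 0.476 -0.159  0.204]]
scene corners [[372. 263.]
 [296. 184.]
 [328. 164.]
 [405. 239.]]
```

```bash
python3 -m crank '[[[0,0,0],-0.87],[[0,0,0],-0.87],[[-0.9,-1,0],0],[[-0.9,-1,0],0],[[-0.9,-1,0],0],[[-0.9,-1,0],0],[[-0.9,-1,0],0],[[-0.9,-1,0],0],[[-0.9,-1,0],0],[[-0.9,-1,0],0],[[-0.9,-1,0],0]]' 0 20
python3 -m crank '[[[0,-1,0],0],[[0,-1,0],0],[[0,-1,0],0],[[0,-1,0],0],[[0,-1,0],0],[[0,-1,0],0],[[0,-1,0],0],[[0,-1,0],0],[[0,0,0],0],[[0,0,0],0]]'; python3 -c "
from h import *
s=sensors.read_state();print(R.from_quat(s['eef_rot']).as_matrix().round(3),s['ft_force'],s['width'])"
```

```text
time: 1.48
ee_pos: [0.3959, 0.3332, 0.2223]
eef_rot: [0.003, 1.0, -0.0, -0.0]
ft_force: [0.7, 1.2, 0.2]
width: 0.0003
grip_force: 0.0
time: 2.72
ee_pos: [0.3938, 0.0949, 0.2225]
eef_rot: [0.003, 1.0, 0.0, -0.0]
ft_force: [-0.2, -0.2, 0.7]
width: 0.0005
grip_force: 0.0
[[-1.     0.006 -0.   ]
 [ 0.006  1.     0.   ]
 [ 0.     0.    -1.   ]] [-0.2339847  -0.24504454  0.72472076] 0.0004898549749061422
```

```bash
python3 -m crank '[[[0,-0.9,0.4],0],[[0,-0.9,0.5],0],[[0,0,1],0],[[-0.5,0,0],0],[[-0.5,0,0],0],[[0,0,0],0],[[0,0,0],0]]'; python3 - <<'E'
from h import *
import cv2
cv2.imwrite('pics/w1.png',vision.camera('wrist')[:,:,::-1])
E
```

```text
time: 3.6
ee_pos: [0.4231, 0.0406, 0.1653]
eef_rot: [0.003, 1.0, -0.0, -0.0]
ft_force: [-0.4, 0.0, 1.0]
width: 0.0006
grip_force: 0.0
```

View pics/w1.png

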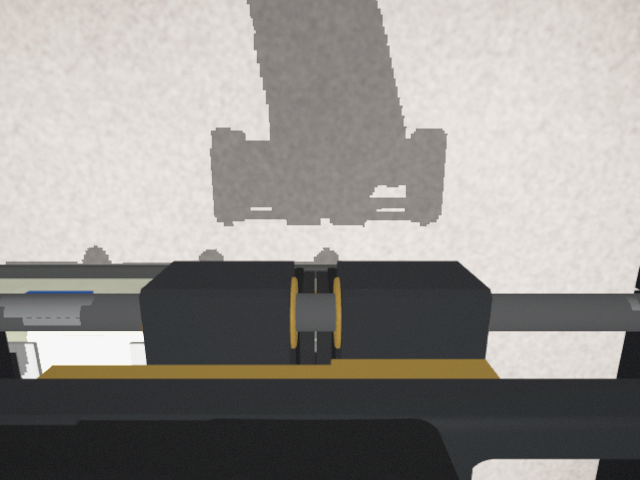

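The wrist view shows only the fingers (about (320,320)) and the robot side of the bench. The levers are hidden, so I'll go by touch.

```bash
python3 -m crank '[[[-0.5,0,0],0],[[-0.5,0,0],0],[[-0.3,0,0],0],[[0,0,0],0],[[0,0,0],0]]';python3 -m crank '[[[-0.2,0,0],0],[[0,0,0],0]]';python3 -m crank '[[[-0.2,0,0],0],[[0,0,0],0]]'
```

```text
time: 4.28
ee_pos: [0.4621, 0.04, 0.1655]
eef_rot: [0.003, 1.0, 0.0, -0.0]
ft_force: [0.8, -0.1, -1.0]
width: 0.0004
grip_force: 0.0
time: 4.53
ee_pos: [0.4686, 0.04, 0.1656]
eef_rot: [0.003, 1.0, 0.0, -0.0]
ft_force: [-2.0, 1.0, 0.3]
width: 0.0005
grip_force: 0.9
time: 4.78
ee_pos: [0.475, 0.04, 0.1655]
eef_rot: [0.003, 1.0, -0.0, 0.0]
ft_force: [-1.5, 1.6, -0.0]
width: 0.0008
grip_force: 0.6
```

```bash
for i in 1 2; do python3 -m crank '[[[-0.2,0,0],0],[[0,0,0],0]]'|grep -E "ee_|ft";done; for i in 1 2 ; do python3 -m crank '[[[-0.1,0,0],0],[[0,0,0],0]]'|grep -E "ee_|ft";done
```

```text
ee_pos: [0.4811, 0.0398, 0.1655]
ft_force: [-0.1, -0.3, 0.2]
ee_pos: [0.4867, 0.0399, 0.1655]
ft_force: [-3.5, 0.4, 2.7]
ee_pos: [0.4891, 0.04, 0.1655]
ft_force: [-7.5, 0.8, 4.7]
ee_pos: [0.4917, 0.04, 0.1655]
ft_force: [-10.5, 1.7, 7.2]
```

Yellow is blocked (force climbing past 10 N). Trying green next.

```bash
python3 -m crank '[[[0.8,0,0],0],[[0.8,0,0],0],[[0,-1,0],0],[[0,-1,0],0],[[0,-1,0],0],[[0,-0.33,0],0],[[-0.4,0,0],0],[[-0.4,0,0],0],[[0,0,0],0]]'|grep -E "ee_|ft"; for i in 1 2; do python3 -m crank '[[[-0.3,0,0],0],[[0,0,0],0]]'|grep -E "ee_|ft";done; for i in 1 2 ; do python3 -m crank '[[[-0.1,0,0],0],[[0,0,0],0]]'|grep -E "ee_|ft";done
```

```text
ee_pos: [0.469, -0.059, 0.1652]
ft_force: [0.1, 0.1, 0.1]
ee_pos: [0.4775, -0.0598, 0.1654]
ft_force: [0.1, 0.4, 0.3]
ee_pos: [0.4864, -0.0601, 0.1655]
ft_force: [-1.9, 0.8, 0.3]
ee_pos: [0.4884, -0.06, 0.1654]
ft_force: [-6.6, 1.0, 4.5]
ee_pos: [0.4911, -0.06, 0.1655]
ft_force: [-9.6, 1.3, 7.4]
```

Green is blocked too, so blue must be first.

```bash
python3 -m crank '[[[0.8,0,0],0],[[0.8,0,0],0],[[0,-1,0],0],[[0,-1,0],0],[[0,-1,0],0],[[0,-0.33,0],0],[[-0.4,0,0],0],[[-0.4,0,0],0],[[0,0,0],0]]'|grep -E "ee_|ft"; for i in 1 2; do python3 -m crank '[[[-0.3,0,0],0],[[0,0,0],0]]'|grep -E "ee_|ft";done; for i in 1 2 3; do python3 -m crank '[[[-0.1,0,0],0],[[0,0,0],0]]'|grep -E "ee_|ft";done
```

```text
ee_pos: [0.4685, -0.1588, 0.1652]
ft_force: [0.5, -0.9, -0.6]
ee_pos: [0.477, -0.1597, 0.1654]
ft_force: [-0.6, -0.2, 0.3]
ee_pos: [0.4861, -0.16, 0.1656]
ft_force: [0.5, 1.5, -0.4]
ee_pos: [0.4885, -0.1601, 0.1655]
ft_force: [-1.0, -0.5, 0.7]
ee_pos: [0.4916, -0.16, 0.1656]
ft_force: [-1.9, 0.6, 1.3]
ee_pos: [0.4947, -0.16, 0.1655]
ft_force: [-1.7, 1.6, 1.3]
```

```bash
python3 -m crank '[[[-0.3,0,0],0],[[-0.3,0,0],0],[[-0.3,0,0],0],[[-0.3,0,0],0],[[-0.3,0,0],0],[[0,0,0],0]]'|grep -E "ee_|ft"; for i in 1 2 3 4; do python3 -m crank '[[[-0.15,0,0],0],[[0,0,0],0]]'|grep -E "ee_|ft";done
```

```text
ee_pos: [0.5401, -0.1603, 0.1651]
ft_force: [-0.3, 1.4, 0.1]
ee_pos: [0.5438, -0.1604, 0.1653]
ft_force: [-2.4, 0.7, -1.7]
ee_pos: [0.5487, -0.1603, 0.1655]
ft_force: [-1.8, 1.0, -2.2]
ee_pos: [0.5533, -0.1604, 0.1656]
ft_force: [-2.9, 1.1, -1.1]
ee_pos: [0.5568, -0.1605, 0.1654]
ft_force: [-8.4, 1.1, 1.3]
```

```bash
python3 -m crank '[[[-0.08,0,0],0],[[0,0,0],0]]'|grep -E "ee_|ft"; python3 -m crank '[[[1,0,0],0],[[1,0,0],0],[[1,0,0],0],[[0.9,0,0],0],[[0,1,0],0],[[0,1,0],0],[[0,1,0],0],[[0,0.33,0],0],[[-0.5,0,0],0],[[-0.5,0,0],0],[[-0.2,0,0],0],[[0,0,0],0]]'|grep -E "ee_|ft"
```

```text
ee_pos: [0.5573, -0.1605, 0.1651]
ft_force: [-17.9, 2.8, 6.7]
ee_pos: [0.4796, -0.0606, 0.1656]
ft_force: [-0.6, -0.1, -0.6]
```

```bash
for i in 1 2; do python3 -m crank '[[[-0.15,0,0],0],[[0,0,0],0]]'|grep -E "ee_|ft";done; for i in 1 2 3; do python3 -m crank '[[[-0.1,0,0],0],[[0,0,0],0]]'|grep -E "ee_|ft";done
```

```text
ee_pos: [0.4838, -0.0602, 0.1655]
ft_force: [0.4, -0.1, 0.0]
ee_pos: [0.4878, -0.06, 0.1655]
ft_force: [-5.5, 0.9, 3.8]
ee_pos: [0.4903, -0.0599, 0.1655]
ft_force: [-9.2, 1.1, 6.9]
ee_pos: [0.4929, -0.0599, 0.1655]
ft_force: [-11.7, 1.5, 7.8]
ee_pos: [0.4956, -0.0598, 0.1654]
ft_force: [-14.4, 1.5, 10.4]
```

Blue is home and green is still blocked, so yellow is next.

```bash
python3 -m crank '[[[0.9,0,0],0],[[0.9,0,0],0],[[0,1,0],0],[[0,1,0],0],[[0,1,0],0],[[0,0.33,0],0],[[-0.5,0,0],0],[[-0.5,0,0],0],[[-0.3,0,0],0],[[0,0,0],0]]'|grep -E "ee_|ft";  for i in 1 2 3 4; do python3 -m crank '[[[-0.1,0,0],0],[[0,0,0],0]]'|grep -E "ee_|ft";done
```

```text
ee_pos: [0.4832, 0.0393, 0.1654]
ft_force: [-0.4, 0.2, 0.1]
ee_pos: [0.4857, 0.0397, 0.1655]
ft_force: [-2.0, 0.0, 0.8]
ee_pos: [0.4891, 0.0399, 0.1656]
ft_force: [-2.6, 0.4, 1.8]
ee_pos: [0.4922, 0.0399, 0.1655]
ft_force: [-1.6, -0.2, 1.7]
ee_pos: [0.4952, 0.0398, 0.1655]
ft_force: [-1.3, -0.0, 1.3]
```

Free.

```bash
python3 -m crank '[[[-0.3,0,0],0],[[-0.3,0,0],0],[[-0.3,0,0],0],[[-0.3,0,0],0],[[-0.3,0,0],0],[[0,0,0],0]]'|grep -E "ee_|ft"; for i in 1 2 3 4; do python3 -m crank '[[[-0.14,0,0],0],[[0,0,0],0]]'|grep -E "ee_|ft";done
```

```text
ee_pos: [0.5406, 0.0393, 0.1651]
ft_force: [0.1, 0.3, 0.1]
ee_pos: [0.544, 0.0394, 0.1652]
ft_force: [-2.3, 0.1, -2.1]
ee_pos: [0.5485, 0.0395, 0.1655]
ft_force: [-2.7, 1.7, -2.1]
ee_pos: [0.5529, 0.0395, 0.1656]
ft_force: [-3.2, 0.7, -2.3]
ee_pos: [0.5571, 0.0395, 0.1656]
ft_force: [-4.1, 0.9, -0.1]
```

```bash
python3 -m crank '[[[-0.06,0,0],0],[[0,0,0],0]]'|grep -E "ee_|ft"; python3 -m crank '[[[1,0,0],0],[[1,0,0],0],[[1,0,0],0],[[0.9,0,0],0],[[0,-1,0],0],[[0,-1,0],0],[[0,-1,0],0],[[0,-0.33,0],0],[[-0.5,0,0],0],[[-0.5,0,0],0],[[-0.3,0,0],0],[[0,0,0],0]]'|grep -E "ee_|ft"; for i in 1 2 3 4; do python3 -m crank '[[[-0.1,0,0],0],[[0,0,0],0]]'|grep -E "ee_|ft";done
```

```text
ee_pos: [0.5576, 0.0395, 0.1654]
ft_force: [-9.2, 0.7, 2.2]
ee_pos: [0.4804, -0.0598, 0.1655]
ft_force: [-0.3, -0.3, -0.3]
ee_pos: [0.4829, -0.06, 0.1656]
ft_force: [0.2, -0.0, 0.0]
ee_pos: [0.4859, -0.0601, 0.1655]
ft_force: [-1.9, 0.3, 1.5]
ee_pos: [0.4892, -0.0601, 0.1655]
ft_force: [-2.0, 0.4, 1.8]
ee_pos: [0.4922, -0.0601, 0.1655]
ft_force: [-1.2, 0.0, 0.9]
```

```bash
python3 -m crank '[[[-0.3,0,0],0],[[-0.3,0,0],0],[[-0.3,0,0],0],[[-0.3,0,0],0],[[-0.3,0,0],0],[[0,0,0],0]]'|grep -E "ee_|ft"; for i in 1 2 3 4; do python3 -m crank '[[[-0.15,0,0],0],[[0,0,0],0]]'|grep -E "ee_|ft";done
```

```text
ee_pos: [0.5376, -0.0605, 0.1652]
ft_force: [-0.5, 0.9, 0.3]
ee_pos: [0.5413, -0.0605, 0.1653]
ft_force: [-2.8, 0.6, -1.6]
ee_pos: [0.5461, -0.0604, 0.1654]
ft_force: [-2.5, -0.4, -1.8]
ee_pos: [0.5509, -0.0604, 0.1655]
ft_force: [-2.9, 0.5, -0.7]
ee_pos: [0.5554, -0.0604, 0.1656]
ft_force: [-3.4, 1.2, -1.7]
```

```bash
for i in 1 2; do python3 -m crank '[[[-0.08,0,0],0],[[0,0,0],0]]'|grep -E "ee_|ft";done; python3 -m crank '[[[1,0,0],0],[[1,0,0],0],[[1,0,0],0],[[1,0,0],0],[[0,0,-1],0],[[0,0,-1],0],[[0,0,0],0],[[0,0,0],0]]'
python3 - <<'E'
from h import *
import cv2
p=np.load('p.npy')
a=vision.camera('scene')
cv2.imwrite('pics/s2.png',cv2.resize(a[90:300,240:520,::-1],None,fx=2.8,fy=2.8,interpolation=cv2.INTER_CUBIC))
for q in(.9,1.0):
    t=np.array([[.13*np.sin(q-.5),y,.09+.13*np.cos(q-.5)] for y in(.1,0,-.1)])
    print(((proj('scene',t@Z(p[2]).T+[p[0],p[1],0])-[240,90])*2.8).round())
E
```

```text
ee_pos: [0.557, -0.0605, 0.1654]
ft_force: [-6.2, 0.0, 0.4]
ee_pos: [0.5576, -0.0605, 0.1652]
ft_force: [-16.4, 0.9, 6.2]
time: 25.02
ee_pos: [0.4402, -0.0599, 0.2255]
eef_rot: [0.003, 1.0, 0.0, 0.001]
ft_force: [-0.1, 0.5, -0.1]
width: 0.0008
grip_force: 0.0
[[334. 368.]
 [269. 303.]
 [207. 241.]]
[[324. 378.]
 [259. 312.]
 [198. 250.]]
```

View pics/s2.png

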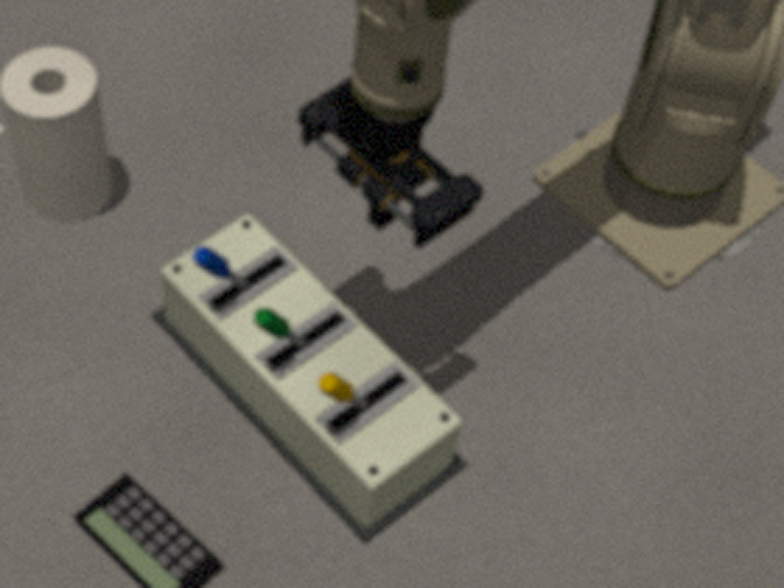

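All three levers lean away from the robot, with tips near (200,255), (260,315) and (325,380), matching the 1.0 rad prediction. The gripper is clear and the roll and calculator look unmoved.

```bash
python3 -c "
from bench import r
print(r.close_job())"
```

```text
the job is handed in; nothing more can be done
None
```

All three levers were pushed fully home, in the order blue, yellow, green, and the job was handed in at about 25 s with the gripper clear; blocked levers saw at most about 15 N along the push (about 18 N counting the vertical part), and I steered clear of the loose objects.

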